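# Dial the knife box combination

## Robot

A 6-joint arm with a two-finger parallel gripper is mounted at the origin on the work surface. World frame = base frame: x ahead of the robot, y to its left, z up, the work surface at z = 0. Lengths are in m, angles in rad, forces in N, time in s.
With the tool pointing down it reaches from about 0.35 to 0.775 m from the base axis. Payload 5.5 kg.
Tool frame: the origin (TCP) lies between the finger pads; the fingertips stand 19 mm ahead of it and the grasp point (between the pads) is the TCP; z points along the fingers, x is the direction in which the jaws open and shut, and the axes are right-handed (so a half turn about z gives the same grasp; the last joint's range is limited). The gripper opens to 85 mm and grips with 20 to 120 N. Pads are 22 mm wide; open, the fingers measure 114 mm over their backs; the gripper's body (76 mm by 85 mm) begins 54 mm behind the grasp point. The pads swing forward as they close: fully open they stand 13 mm farther back than shut.
Start: joints at [1.069, 0.313, 0.046, 1.304, 0, 1.431], TCP at [0.204, 0.538, 0.25] pointing down, gripper open.
Joint ranges: [-2.76, 2.76], [-0.86, 1.69], [-1.03, 1.26], [-2.2, 2.34], [-1.47, 1.5], [-3.14, 3.14]. Speed limits (rad/s): [2.57, 2.57, 3.14, 3.14, 3.14, 3.14].

## Interface

Orientations are given as a unit quaternion [w, x, y, z].
In Python, from workcell import env gives the robot as it stands. The module is installed in compiled form; this text tells all that it offers.
- The arm moves only by the tool carry_out, never from a script. Its argument "steps" is a list of rows, each a list of 7 numbers: the gripper command: -1 is shut, 1 is fully open, values between are in proportion, then the shift along the tool's x, y, z in m, then the turn, a rotation vector about the tool's x, y, z in rad. A call has 1 to 20 rows; each row shifts and turns the commanded pose from where the row before left it, along the tool's axes as they then stand; what a row does not reach is not made up. A row lasts 1/8 s, in which the tool goes at most 62.5 mm and 10.7 degrees, less where a joint would pass 70% of its speed; a pose out of reach is approached as far as the arm can. A call with a gripper value outside its range is refused whole. The fingers move at their own pace and stop on an object; "grip_force" is the grip in N (left out, the last holds). Time passes only in rows, so rows that do not move let the fingers close. It gives the time, the measured TCP pose, the force and the opening at its end, in the units of the state.
- env.get_state(): the state, without advancing time (a new reading comes with each control period).
- env.read_camera(name): name is "scene" or "side" or "wrist"; returns a dict with "color" (400x640x3 uint8, red, green, blue), "K" (3x3 intrinsics, pixels), "R" (3x3) and "t" (3): a world point X has camera coordinates R X + t. Camera axes: x right, y down, z forward; pixel columns grow to the right and rows downward; lengths in m; the calibration is good to about 2 mm. A picture is of the moment at which its call begins. There is no depth.
- env.hand_in(): hands the job in, once; it reports no verdict.
The state is a dict: "clock": time; "joint_pos": joint angles; "qvel": joint speeds; "tau": joint torques, N m; "tcp_pos": TCP position; "orientation": TCP orientation; "wrist_force": force on the tool from outside, world axes, zero at the start; "ft_torque": the same for the moment, N m; "finger_gap": finger opening in m.
Only numpy, scipy, OpenCV 4.12 (cv2) and the standard library are available. Lean on these libraries where they do the work, as an engineer would, in place of code of your own. Each camera call takes 0.05 s, during which the arm holds its last target. There are 200 camera calls.

## Task

Unlock the blue knife box on the kitchen counter by dialling its combination: turn its dial left (counter-clockwise seen from above) to the blue mark, 40 left of zero, then right to the yellow mark, 30 right of zero, then left again to the green mark, 10 left of zero, pausing about a second on each mark. Leave the dial there and let go; do not turn the dial of the red cash box.

Things in the scene. Friction and masses are not known exactly. Their poses are not given: they have to be found in the camera images.
- knife_dial (a joint): Dial of the blue box, rad: 0 with the pointer on the white zero tick, positive to the left (counter-clockwise from above). One scale unit is one degree: blue mark +0.698 (40 left), green +0.175 (10 left), yellow -0.524 (30 right). Starts between -0.6 and -0.05, stops at -1.5 and 1.5. Light friction (0.05 N m); stays where it is left.
- knife_dial_grip (a point): Grip bar of the blue box's dial: upright black bar 56 long, 14 wide, 34 tall with flat sides, on an aluminium disc 76 across. This point is on the dial's upright axis, 13 mm below the bar's top, 21 above the disc, 120 above the counter. Turns with the dial: x along the bar to its pointer end (white line on top, red dash on the disc), z up.
- knife_box: Blue steel box 240 x 190 x 85 mm, fixed. Origin: centre of its underside; z up, x from the robot's side to the zero tick. The dial is in the middle of its top, in a flat black scale ring 132 mm across (its top 91 mm above the counter) with grey ticks every 10 degrees, a white zero tick on the far side, and broad blue, green and yellow marks.
- cash_dial_tip (a point): Pointer tip, 36 mm from the axis and level with the disc's top (99 mm above the counter), of the same kind of dial on the red cash box, which has the same size and shape as the blue one and is also fixed. Its x axis points from the dial's axis to this tip. Not to be turned.

How it is judged:
On the way, in this order (a step that is already met when the one before it is completed fails the run):
1. the blue box's dial is turned left to the blue mark, 40 left, and paused there (value of joint knife_dial between 0.523 and 0.872 rad), for 0.4 s.
2. then right to the yellow mark, 30 right, and paused there (value of joint knife_dial between -0.699 and -0.35 rad), for 0.4 s.
3. then left to the green mark, 10 left, and paused there (value of joint knife_dial between 0 and 0.349 rad), for 0.4 s.
At the end, for the whole second after the job is handed in: The blue box's dial rests within 10 degrees of the green mark (10 left of zero), after having paused within 10 degrees of the blue mark and then of the yellow mark, each for at least 0.4 s (all of step 3 and velocity of joint knife_dial between -0.05 and 0.05 rad/s); the robot touches nothing.
It fails at once if the red cash box's dial is turned (its pointer tip moves more than 8 mm) (distance of cash_dial_tip from where it was at the start of the episode above 0.008 m).
It also fails if it takes over 48 s, if anything falls off the work surface, if the arm or the gripper's body presses on something with over 40 N, if the wrist force passes 120 N, or if a joint passes its speed limit or range.

## Working session

There is one attempt and no reset: what is moved stays moved. The work goes in short steps, Python scripts to look and compute and a tool call to move; the robot and the scene stay as the last step left them, time stands still between calls to the robot, and variables do not carry over. Pictures are saved under pics/ and viewed, about 8 in all and at most 12, crops included, and the job is handed in when it is done.

Besides the shell and the picture viewer there is one more tool, called after "Emit:" by a JSON object that holds its "method" and its "body". carry_out: Moves the arm, as the interface text tells. Its arguments: {"type":"object","properties":{"steps":{"type":"array","items":{"type":"array","items":{"type":"number"}}},"grip_force":{"type":"number"}},"required":["steps"]}

```bash
mkdir -p pics
cat > h.py <<'E'
import numpy as np, cv2
from workcell import env
def cam(n,f):
    c=env.read_camera(n); cv2.imwrite('pics/'+f,c['color'][:,:,::-1]); np.savez('pics/'+f+'.npz',**{k:np.array(v) for k,v in c.items() if k in('color','K','R','t')}); return c
def ray(c,uv,z):
    K,R,t=[np.array(c[k]) for k in 'KRt']
    o=-R.T@t; d=R.T@np.linalg.inv(K)@np.array([uv[0],uv[1],1.]); return o+d*(z-o[2])/d[2]
E
python3 - <<'E'
from h import *
a=cam('scene','s0.png');b=cam('side','d0.png')
cv2.imwrite('pics/ab.png',cv2.resize(np.vstack([a['color'],b['color']])[:,:,::-1],(480,600),interpolation=cv2.INTER_AREA))
print({k:v for k,v in env.get_state().items()})
for c in(a,b):print(-np.array(c['R']).T@c['t'])
E
```

```text
{'clock': 0.1, 'joint_pos': array([1.06938570e+00, 3.13908751e-01, 4.51075262e-02, 1.30360185e+00,
       1.10607313e-06, 1.43116888e+00]), 'qvel': array([ 0.00111953, -0.00077214,  0.00183634,  0.00116841, -0.00010704,
        0.0003292 ]), 'tau': array([ 2.32222723e-03, -4.81723630e+01,  2.99245441e+01,  1.27390723e-02,
       -8.28795464e-05,  5.36001025e-06]), 'tcp_pos': array([0.20333744, 0.5373994 , 0.24951354]), 'orientation': array([ 3.59670314e-04,  8.22782374e-01,  5.68355979e-01, -7.18364949e-04]), 'wrist_force': array([-0.65802533, -0.04405395,  0.08890327]), 'ft_torque': array([-0.05216136,  0.04903283,  0.00813685]), 'finger_gap': 0.08581536765769227}
[ 0.81289198 -0.33741048  0.79253155]
[0.18691078 0.37833153 0.49127482]
```

View pics/s0.png

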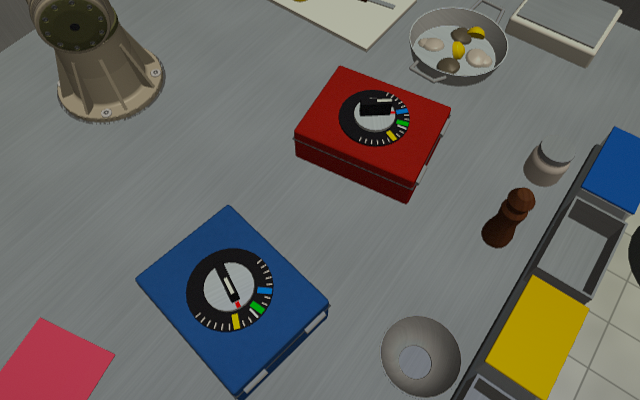

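The scene view shows the blue box lower left: its ring is centred near (229,290), with the blue mark at (265,291), green at (257,308) and yellow at (236,321). The pointer's red dash is near (237,305). The red box is at (375,115), clear of the blue one.

```bash
cat > m.py <<'E'
from h import *
def measure(c,roi,z=.091):
    x0,y0,x1,y1=roi; im=np.zeros_like(c['color']); im[y0:y1,x0:x1]=c['color'][y0:y1,x0:x1]
    H=cv2.cvtColor(im,cv2.COLOR_RGB2HSV); r={}
    P=lambda m,z:ray(c,[np.nonzero(m)[1].mean(),np.nonzero(m)[0].mean()],z)
    inr=lambda lo,hi:cv2.inRange(H,lo,hi)
    r['yellow']=P(inr((20,150,120),(32,255,255)),z); r['green']=P(inr((45,150,90),(75,255,255)),z)
    r['blue']=P(inr((95,150,190),(112,255,255)),z)
    r['red']=P(inr((0,120,120),(8,255,255))|inr((172,120,120),(180,255,255)),.099)
    # ring outline: non-blue blob within the blue lid
    body=inr((100,120,40),(125,255,185)); m=cv2.bitwise_not(body); m[:y0]=0;m[y1:]=0;m[:,:x0]=0;m[:,x1:]=0
    n,l,s,ct=cv2.connectedComponentsWithStats(m)
    i=l[int(y0+y1)//2,int(x0+x1)//2]
    pts=cv2.convexHull(cv2.findContours((l==i).astype('uint8'),0,1)[0][0])[:,0]
    w=np.array([ray(c,p,z)[:2] for p in pts],'float32'); ctr,ax,an=cv2.fitEllipse(w*1000)
    ctr=np.array(ctr)/1000; print('centre',ctr,'axes',ax)
    an={k:np.degrees(np.arctan2(*(v[:2]-ctr)[::-1])) for k,v in r.items()}
    for k in r: print(k,r[k].round(4),round(float(np.hypot(*(r[k][:2]-ctr))),4),round(an[k],1))
    zero=np.mean([an['blue']-40,an['green']-10,an['yellow']+30]); print('zero yaw',zero,'dial',an['red']-zero)
E
python3 - <<'E'
from m import *
c=dict(np.load('pics/s0.png.npz')); measure(c,(182,243,277,336))
E
```

```text
centre [ 0.55567889 -0.21720181] axes (130.17718505859375, 131.06883239746094)
yellow [ 0.5963 -0.2502  0.091 ] 0.0523 -39.0
green [ 0.6081 -0.2155  0.091 ] 0.0525 1.9
blue [ 0.6074 -0.1814  0.091 ] 0.0629 34.7
red [ 0.5847 -0.2304  0.099 ] 0.0319 -24.5
zero yaw -7.4772682213817205 dial -17.001153849282673
```

View pics/d0.png

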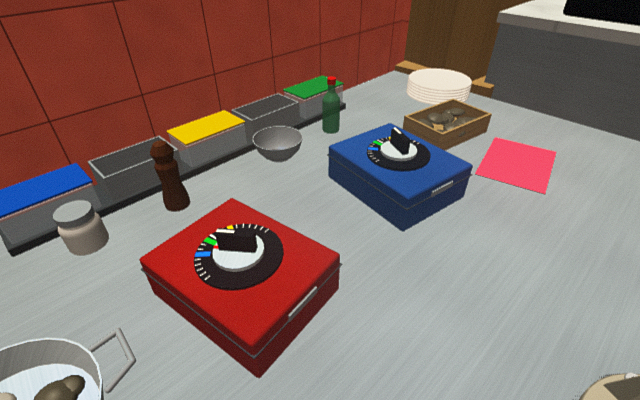

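Emit:
{"method": "carry_out", "body": {"steps": [[1,-0.02,0.02,0,0,0,0],[1,-0.033,0.034,0,0,0,0],[1,-0.033,0.034,0,0,0,0],[1,-0.033,0.034,0,0,0,0],[1,-0.033,0.034,0,0,0,0],[1,-0.033,0.034,0,0,0,0],[1,-0.033,0.034,0,0,0,0],[1,-0.033,0.034,0,0,0,0],[1,-0.033,0.034,0,0,0,0],[1,-0.033,0.034,0,0,0,0],[1,-0.033,0.034,0,0,0,0],[1,-0.033,0.034,0,0,0,0],[1,-0.033,0.034,0,0,0,0],[1,-0.033,0.034,0,0,0,0],[1,-0.033,0.034,0,0,0,0],[1,-0.033,0.034,0,0,0,0],[1,-0.033,0.034,0,0,0,0],[1,-0.032,0.034,0,0,0,0],[1,0,0,0,0,0,0.065],[1,0,0,0,0,0,0]]}}

```text
clock: 2.6
tcp_pos: [0.5572, -0.2167, 0.2493]
orientation: [-0.001, 0.841, 0.541, -0.0]
wrist_force: [-0.3, 0.5, 1.1]
finger_gap: 0.0854
```

Run:
```python
from h import *
c=cam('wrist','w1.png'); s=env.get_state()
print(s['clock'],s['tcp_pos'],s['orientation'],s['joint_pos'],s['wrist_force'])
K,R,t=[np.array(c[k]) for k in 'KRt']
p=K@(R@np.array([.556,-.217,.091])+t);print(p[:2]/p[2])
```

```text
2.65 [ 0.55719281 -0.21619034  0.24965805] [-6.62837064e-04  8.40557478e-01  5.41721904e-01 -2.55324268e-04] [-5.04460562e-01  3.59318059e-01  1.09832185e-01  1.32271979e+00
  1.78763636e-04 -7.86332569e-02] [-0.18626196  0.37420769  0.33519267]
[313.7658296  189.01404336]
```

View pics/w1.png

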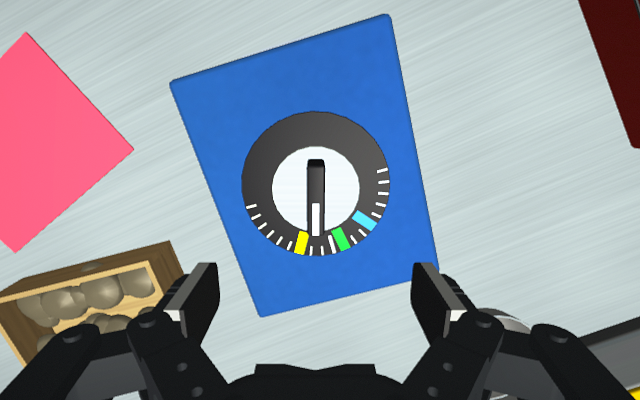

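The wrist view shows the bar upright in the picture and aligned with the jaws. The ring is centred near (316,184), yellow is at (302,243), green at (341,239) and blue at (364,220). I'll measure from this view.

Run:
```python
from h import *
c=dict(np.load('pics/w1.png.npz')); im=c['color']
H=cv2.cvtColor(im,cv2.COLOR_RGB2HSV)
m=cv2.bitwise_not(cv2.inRange(H,(100,120,60),(125,255,255)));m[:100]=0;m[265:]=0;m[:,:235]=0;m[:,397:]=0
n,l,s,_=cv2.connectedComponentsWithStats(m);M=(l==l[184,260]).astype('uint8');print(s[l[184,260]])
h=cv2.convexHull(cv2.findContours(M,0,1)[0][0])[:,0]
w=np.array([ray(c,p,.091)[:2] for p in h],'float32');ctr,ax,_=cv2.fitEllipse(w*1000);ctr=np.array(ctr)/1000;print(ctr,ax)
g=ray
def ang(mask,z=.091):
    mask=mask*M;q=np.nonzero(mask);p=ray(c,[q[1].mean(),q[0].mean()],z)[:2]-ctr;return len(q[0]),np.hypot(*p),np.degrees(np.arctan2(p[1],p[0]))
y=ang(cv2.inRange(H,(22,150,120),(34,255,255)));gr=ang(cv2.inRange(H,(45,120,90),(75,255,255)));b=ang(cv2.inRange(H,(85,100,120),(99,255,255)))
print(y,gr,b,'zero',y[2]+30,gr[2]-10,b[2]-40)
# bar: dark blob inside disc, top at .133
br=np.zeros_like(M);br[155:240,300:332]=1
dk=((H[:,:,2]<110)&(br>0)).astype('uint8');dk[205:]=0
q=np.nonzero(dk);print('bar px cols',q[1].mean(),'rows',q[0].min())
a=ray(c,(315.5,160),.133);e=ray(c,(315.5,236),.133);print('bar ends',a,e,'yaw',np.degrees(np.arctan2(*(e-a)[1::-1])),'mid',(a+e)/2)
```

```text
[  242   111   148   145 16704]
[ 0.55571442 -0.2153674 ] (130.14361572265625, 130.8246612548828)
(237, np.float64(0.05360838738365882), np.float64(-38.611786991300434)) (257, np.float64(0.05355964681876349), np.float64(1.0516973966447367)) (226, np.float64(0.05359841872033204), np.float64(30.745357657175504)) zero -8.611786991300434 -8.948302603355263 -9.254642342824496
bar px cols 315.5106918238994 rows 159
bar ends [ 0.52675359 -0.20211965  0.133     ] [ 0.58139073 -0.22703024  0.133     ] yaw -24.509561858473155 mid [ 0.55407216 -0.21457494  0.133     ]
```

Emit:
{"method": "carry_out", "body": {"steps": [[1,0,-0.002,0.01,0,0,0],[1,0,0,0.02,0,0,0],[1,0,0,0.025,0,0,0],[1,0,0,0.025,0,0,0],[1,0,0,0.02,0,0,0],[0.5,0,0,0.015,0,0,0],[0,0,0,0.008,0,0,0],[-0.3,0,0,0.003,0,0,0],[-0.5,0,0,0,0,0,0],[-1,0,0,0,0,0,0],[-1,0,0,0,0,0,0],[-1,0,0,0,0,0,0],[-1,0,0,0,0,0,0],[-1,0,0,0,0,0,0]], "grip_force": 30}}

```text
clock: 4.4
tcp_pos: [0.5562, -0.2156, 0.125]
orientation: [0.001, 0.841, 0.541, 0.0]
wrist_force: [-0.4, 0.3, 4.7]
finger_gap: 0.0132
```

Emit:
{"method": "carry_out", "body": {"steps": [[-1,0,0,0,0,0,-0.05],[-1,0,0,0,0,0,-0.09],[-1,0,0,0,0,0,-0.09],[-1,0,0,0,0,0,-0.09],[-1,0,0,0,0,0,-0.09],[-1,0,0,0,0,0,-0.09],[-1,0,0,0,0,0,-0.09],[-1,0,0,0,0,0,-0.09],[-1,0,0,0,0,0,-0.09],[-1,0,0,0,0,0,-0.09],[-1,0,0,0,0,0,-0.07],[-1,0,0,0,0,0,-0.04],[-1,0,0,0,0,0,0],[-1,0,0,0,0,0,0],[-1,0,0,0,0,0,0],[-1,0,0,0,0,0,0],[-1,0,0,0,0,0,0],[-1,0,0,0,0,0,0],[-1,0,0,0,0,0,0],[-1,0,0,0,0,0,0]]}}

```text
clock: 6.9
tcp_pos: [0.556, -0.214, 0.125]
orientation: [-0.0, 0.491, 0.871, 0.001]
wrist_force: [-0.2, 6.0, 6.0]
finger_gap: 0.0132
```

Run:
```python
from h import *
c=cam('scene','s2.png'); w=cam('wrist','w2.png'); s=env.get_state()
q=s['orientation'];print(s['clock'],s['tcp_pos'],'bar yaw by tool',np.degrees(2*np.arctan2(q[2],q[1]))-90,s['wrist_force'],s['ft_torque'],s['finger_gap'])
v=np.hstack([cv2.resize(c['color'][210:360,150:310],None,fx=2.4,fy=2.4),cv2.resize(w['color'],(384,360),interpolation=cv2.INTER_AREA)])
cv2.imwrite('pics/v2.png',v[:,:,::-1])
```

```text
7.0 [ 0.55604686 -0.21402562  0.12496186] bar yaw by tool 31.19703363461835 [0.23722844 5.4314974  6.86558262] [1.14984919 0.0333495  0.01813269] 0.013644675885282048
```

View pics/v2.png

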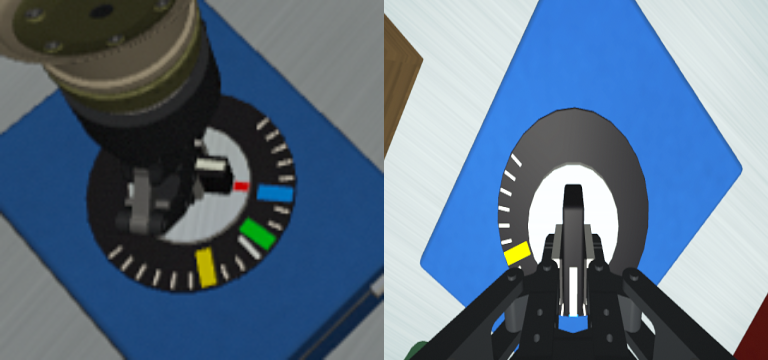

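The pointer's red dash (241,186 in the left crop) is in line with the blue mark (275,192). The tool angle gives 40.1° left. Next is yellow.

Emit:
{"method": "carry_out", "body": {"steps": [[-1,0,0,0,0,0,0.05],[-1,0,0,0,0,0,0.1],[-1,0,0,0,0,0,0.11],[-1,0,0,0,0,0,0.11],[-1,0,0,0,0,0,0.11],[-1,0,0,0,0,0,0.11],[-1,0,0,0,0,0,0.11],[-1,0,0,0,0,0,0.11],[-1,0,0,0,0,0,0.11],[-1,0,0,0,0,0,0.11],[-1,0,0,0,0,0,0.1],[-1,0,0,0,0,0,0.06],[-1,0,0,0,0,0,0.03],[-1,0,0,0,0,0,0],[-1,0,0,0,0,0,0],[-1,0,0,0,0,0,0],[-1,0,0,0,0,0,0],[-1,0,0,0,0,0,0],[-1,0,0,0,0,0,0],[-1,0,0,0,0,0,0]]}}

```text
clock: 9.5
tcp_pos: [0.5559, -0.216, 0.125]
orientation: [0.001, 0.902, 0.432, 0.0]
wrist_force: [-1.3, -1.0, 5.4]
finger_gap: 0.0132
```

Run:
```python
from h import *
c=cam('scene','s3.png'); w=cam('wrist','w3.png'); s=env.get_state()
q=s['orientation'];print(s['clock'],s['tcp_pos'],'bar yaw by tool',np.degrees(2*np.arctan2(q[2],q[1]))-90,s['wrist_force'],s['ft_torque'],s['finger_gap'])
v=np.hstack([cv2.resize(c['color'][210:360,150:310],None,fx=2.4,fy=2.4),cv2.resize(w['color'],(384,360),interpolation=cv2.INTER_AREA)])
cv2.imwrite('pics/v3.png',v[:,:,::-1])
```

```text
9.6 [ 0.55589986 -0.21601103  0.12496206] bar yaw by tool -38.7981587308841 [-1.01894444 -0.15659231  6.34138199] [-0.04585239  0.16695792 -0.06905669] 0.01367975960393732
```

View pics/v3.png

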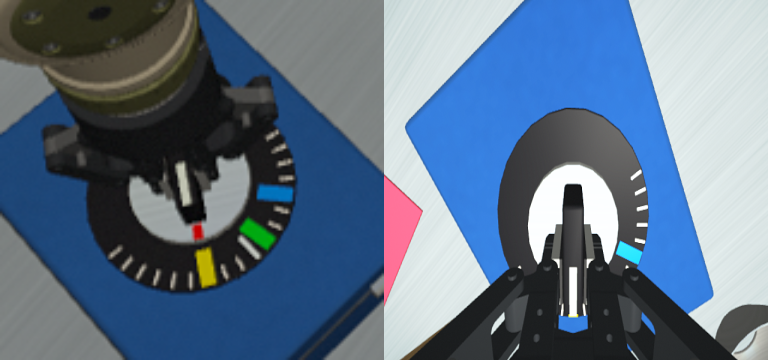

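The red dash (197,231) is in line with the yellow mark (205,267). The tool angle gives 29.9° right. Next, 40° left to green.

Emit:
{"method": "carry_out", "body": {"steps": [[-1,0,0,0,0,0,-0.05],[-1,0,0,0,0,0,-0.09],[-1,0,0,0,0,0,-0.09],[-1,0,0,0,0,0,-0.09],[-1,0,0,0,0,0,-0.09],[-1,0,0,0,0,0,-0.09],[-1,0,0,0,0,0,-0.09],[-1,0,0,0,0,0,-0.07],[-1,0,0,0,0,0,-0.04],[-1,0,0,0,0,0,0],[-1,0,0,0,0,0,0],[-1,0,0,0,0,0,0],[-1,0,0,0,0,0,0],[-1,0,0,0,0,0,0],[-1,0,0,0,0,0,0],[-1,0,0,0,0,0,0],[-1,0,0,0,0,0,0]]}}

```text
clock: 11.72
tcp_pos: [0.5563, -0.2149, 0.125]
orientation: [0.0, 0.699, 0.716, 0.001]
wrist_force: [0.4, 3.6, 5.5]
finger_gap: 0.0135
```

Emit:
{"method": "carry_out", "body": {"steps": [[-0.6,0,0,0,0,0,0],[-0.4,0,0,0,0,0,0],[-0.2,0,0,0,0,0,0],[0,0,0,0,0,0,0],[0,0,0,0,0,0,0],[0,0,0,0,0,0,0],[0.2,0,0,-0.01,0,0,0],[0.2,0,0,-0.02,0,0,0],[0.5,0,0,-0.03,0,0,0],[1,0,0,-0.03,0,0,0],[1,0,0,-0.02,0,0,0],[1,0,0,-0.015,0,0,0],[1,0,0,0,0,0,0],[1,0,0,0,0,0,0],[1,0,0,0,0,0,0],[1,0,0,0,0,0,0]]}}

```text
clock: 13.72
tcp_pos: [0.5554, -0.2153, 0.2485]
orientation: [-0.001, 0.699, 0.715, -0.0]
wrist_force: [0.1, 0.3, -0.5]
finger_gap: 0.0852
```

Run:
```python
from h import *
w=cam('wrist','w4.png'); s=env.get_state()
q=s['orientation'];print(s['clock'],s['tcp_pos'],'bar yaw by tool',np.degrees(2*np.arctan2(q[2],q[1]))-90,s['wrist_force'],s['finger_gap'])
```

```text
13.775 [ 0.55549408 -0.21534911  0.24862376] bar yaw by tool 1.3305742626337747 [ 0.53957492 -0.42965381  0.11553479] 0.08531918729484156
```

View pics/w4.png

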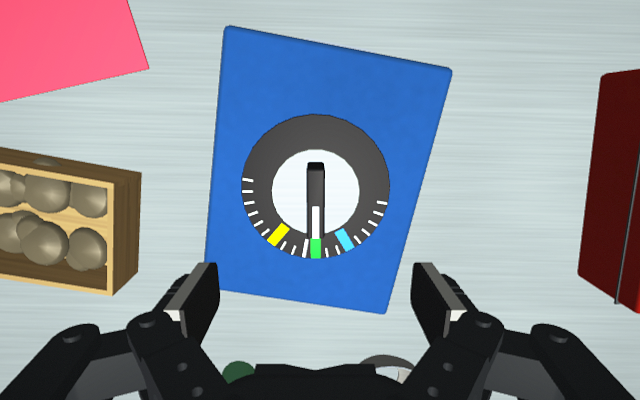

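The wrist view shows the pointer line (316,222) exactly on the green mark (316,248), with the fingers open and clear. I'm handing in.

```bash
python3 -c "
from workcell import env
print(env.hand_in())"
```

```text
the job is handed in; nothing more can be done
None
```

I dialled the blue box's combination and handed the job in at about 13.8 s of the 48 s allowed. The hand-in gives no verdict.

- **Dialling:** I found the dial in the scene and wrist views and gripped its bar. I turned it left to blue, right to yellow, then left to green, pausing about a second on each mark. Tool angles put the dial at about 40.1° left, 29.9° right and 10.2° left. Pictures at each mark showed the pointer in line; the green one was taken after release.
- **Last check:** After I let go and raised the gripper about 12 cm, the pointer was on the green mark. The gripper was open, and the wrist force was below 1 N. It stayed below 10 N in every reading.
- **Red cash box:** The arm passed well above it on the way over and did not touch it. I did not re-measure its pointer.
- **Disagreement:** The first scene picture gave a blue-mark position that didn't fit, probably because some lid pixels were counted. I dropped it, and the wrist view then put the zero tick consistently within about 0.6° from all three marks.

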